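# Open the sloping batten box and finish the drying stack

### The job

Lift the recessed hatch of the sloping plywood box off its seat and slide it sideways along its channels until the well is completely uncovered, leaving it lying flat on the deck. Then take the wooden batten out of the well and set it gently (do not drop it) on the drying stack as the missing second batten of the top layer, on the robot's side: parallel to the top batten already there, ends in line with it, and straight above the bottom batten on that side. Do not shift the stack or disturb the pots and the spatula.

Things in the scene. Friction and masses are not known exactly. Their poses are not given: they have to be found in the camera images.
- box: Fixed plywood box, 360 mm along its y, about 175 mm deep along x; origin: centre of its underside, z up. Its top (deck) slopes 26 degrees, faces the robot and rises towards the box's +x; deck surface 85 mm high at x = 0. Up-slope is (cos26, 0, sin26), the deck's normal (-sin26, 0, cos26) in the box frame. The well and closed hatch are in the -y half; the +y half is empty deck for parking the hatch.
- well (a point): Middle of the hatch's recess at deck level (box frame 0, -80, 85 mm; axes as the box). Recess: y -157 to -3 mm, 8 mm deep below the deck. With the hatch away, the well's mouth is 142 mm along y by 138 mm up-slope. The well's level floor is 30 mm above the table, with two sloping bearers, each 10 mm wide, at box y -120 and -40 mm; each has a 12 mm high stop cleat on the batten's down-slope side.
- channel (a point): Middle of the down-slope channel lip's top. Channels run along the box's y, one down-slope, one up-slope: walls 154 mm apart (2 mm play each side of the hatch), lips 138 mm apart, 20 to 23 mm above the deck. The hatch can rise 16 mm from its seat along the normal before meeting the lips, must rise over 8 mm to slide, and cannot come out.
- park (a point): Where the centre of the hatch's underside should come when parked on the deck (box frame 0, +80, 85 mm), 160 mm along the box's +y from its closed place. The well is fully uncovered from y = 66 mm on; an end stop halts the hatch at y = 95 mm.
- hatch_under (a point): Centre of the underside of the loose wooden hatch (panel 150 x 150 x 12 mm, 0.2 to 0.35 kg). Its axes are those of the box (z vertical, y the sliding direction) though the panel lies in the 26 degree slope. Seated, it is 8 mm below the deck along the normal.
- hatch_grip (a point): Middle of the hatch's grip rail: 14 mm thick (up-slope), 80 mm long along y, standing 36 mm out of the panel along the slope's normal, faces square to the slope: the tool must lean 26 degrees to take it squarely. The point is 20 mm above the panel's top face, 16 mm below the rail's top and 32 mm from the underside, along the normal. Axes as the box's.
- batten_mid (a point): Centre of the loose wooden batten in the well, at first under the hatch: 120 mm along its y, 20 mm along x, 14 mm thick (z), 25 g. It lies parallel to the deck (leaning 26 degrees, its z along the deck's normal), along the box's y, its centre 25 mm below the deck's surface along the normal. Below its middle at least 12 mm are free. A gripper opened to 50 mm and leaning with the slope fits in the well.
- rack: Fixed grey board 160 x 160 x 10 mm on the table, yawed. Origin: centre of its underside. It carries the drying stack of loose 120 x 20 x 14 mm battens in alternating layers: bottom two along the board's y at x +-40 mm, middle two along its x at y +-40 mm, and one on top along its y at x +40 mm (the far side).
- gap (a point): Where the centre of the batten must come: on the top layer, board frame (-40, 0, 45) mm, its length along the board's y. Tops of the middle layer are 38 mm above the table.
- mate_mid (a point): Centre of the top batten already on the stack (120 mm along its y, 20 mm x, 14 mm z).
- low1_mid (a point): Centre of one of the bottom battens of the stack; must not be shifted.
- low2_mid (a point): Centre of one of the bottom battens of the stack; must not be shifted.
- mid1_mid (a point): Centre of one of the middle battens of the stack; must not be shifted.
- mid2_mid (a point): Centre of one of the middle battens of the stack; must not be shifted.
- jar: Small black fired jar, 80 mm across, 88 mm high; origin under it. Leave alone.
- bowl: Black bowl, 110 mm across, 50 mm high; origin under it. Leave alone.
- paddle_grip (a point): Handle of a wooden modelling spatula, 200 mm long, lying on the table beyond the stack. Leave alone.
- hatch: The hatch as a whole: its frame is that of point hatch_under.
- batten: The batten as a whole: origin at the centre of its underside, axes as point batten_mid.
There are look-alikes about, which are no part of the job. Several things look just like the rack: the one meant starts farthest to the robot's left.

How it is judged (in metres and radians):
On the way:
1. the hatch has been lifted from its seat and slid along its channels so that it lies flat on the deck and the well is uncovered (y of hatch_under in the frame of box between 0.06 and 0.1 m and x of hatch_under in the frame of box between -0.01 and 0.01 m and z of hatch_under in the frame of box between 0.08 and 0.09 m and angle between the z axis of hatch_grip and the z axis of box, either way round below 0.08 rad), for 0.2 s.
At the end, for the whole second after the job is handed in: Hatch flat on the deck (5 mm, 0.08 rad) in its channels, centre 60 to 100 mm along the box's +y. Batten at rest on the top layer, within 12 mm across, 15 mm lengthwise and 4 mm high of its place, level, within 0.14 rad of the board's y. Stack shifted by less than 12 mm (all of step 1 and x of batten_mid in the frame of rack between -0.052 and -0.028 m and y of batten_mid in the frame of rack between -0.015 and 0.015 m and z of batten_mid in the frame of rack between 0.041 and 0.049 m and angle between the y axis of batten_mid and the y axis of rack, either way round below 0.14 rad and angle between the z axis of batten_mid and the z axis of rack, either way round below 0.1 rad and linear speed of each of hatch, batten below 0.02 m/s and distance of each of low1_mid, low2_mid, mid1_mid, mid2_mid, mate_mid from where it was at the start of the episode below 0.012 m); the robot touches nothing.
It fails at once if a batten of the stack is shifted by more than 15 mm (distance of any of low1_mid, low2_mid, mid1_mid, mid2_mid, mate_mid from where it was at the start of the episode above 0.015 m).
It fails at once if the jar, the bowl or the spatula is disturbed (moved more than 20 mm) (distance of any of jar, bowl, paddle_grip from where it was at the start of the episode above 0.02 m).
It fails at once if the batten is dropped: it falls freely, out of the fingers, at over 0.45 m/s (about 10 mm) (linear speed of batten above 0.45 m/s and contact force between the fingers and batten below 0.05 N).
It also fails if it takes over 51 s, if anything falls off the work surface, if the arm or the gripper's body presses on something with over 40 N, if the wrist force passes 120 N, or if a joint passes its speed limit or range.

### The arm

A 6-joint arm with a two-finger parallel gripper is mounted at the origin on the work surface. World frame = base frame: x ahead of the robot, y to its left, z up, the work surface at z = 0. Lengths are in mm, angles in rad, forces in N, time in s.
With the tool pointing down it reaches from about 325 to 850 mm from the base axis. Payload 15.5 kg.
Tool frame: the origin (TCP) lies at the very end of the fingers, on their centre line; the grasp point (between the pads) lies 19 mm behind it (ctrl.grip_point_offset is the distance from the TCP to the grasp point, in mm); z points along the fingers, y is the direction in which the jaws open and shut (so a half turn about z gives the same grasp; the last joint's range is limited). The gripper opens to 91 mm and grips with 3 to 60 N. Pads are 32 mm wide; open, the fingers measure 118 mm over their backs; the gripper's body (76 mm by 178 mm) begins 60 mm behind the grasp point.
Start: joints at [-1.276, 0.494, 1.345, -0, 1.302, -0.096], TCP at [237.503, -578.116, 213.915] pointing down, gripper open.
Joint ranges: [-2.91, 2.91], [-0.82, 2.16], [0.22, 2.67], [-1.22, 4.37], [0.12, 2.79], [-3.08, 3.08]. Speed limits (rad/s): [1.89, 1.89, 2.57, 3.01, 3.01, 3.01].

### API

Orientations are given as a unit quaternion [w, x, y, z].
In Python, from station import ctrl gives the robot as it stands.
- The arm moves only by the tool arm_command, never from a script. Its arguments are lists of equal length, an entry for each row: "grip": the opening, from 0 (shut) to 1 (fully open); "dp": the shift along the tool's x, y, z in m, a list of three; "delta_rot": the turn, a rotation vector about the tool's x, y, z in degrees, a list of three. In form: {"grip": [grip, ...], "dp": [[x, y, z], ...], "delta_rot": [[wx, wy, wz], ...]}. A call has 1 to 12 rows; each row shifts and turns the commanded pose from where the row before left it, along the tool's axes as they then stand; what a row does not reach is not made up. A row lasts 1/10 s, in which the tool goes at most 50 mm and 8.59 degrees, less where a joint would pass 70% of its speed; a pose out of reach is approached as far as the arm can. A call with a gripper value outside its range is refused whole. The fingers move at their own pace and stop on an object; "force" is the grip in N (left out, the last holds). Time passes only in rows, so rows that do not move let the fingers close. It gives the time, the measured TCP pose, the force and the opening at its end, in the units of the state.
- ctrl.get_obs(): the state, without advancing time (a new reading comes with each control period).
- ctrl.grab_frame(name): name is "side" or "top" or "wrist"; returns the picture (384x512x3 uint8, red, green, blue); there is no depth.
- ctrl.camera_params(name): a dict with "vertical_fov" (degrees; the focal length in pixels is half the picture's height over the tangent of half this angle, whatever the lens; pixels are square), "cx", "cy" (the principal point, pixels), "R" (3x3) and "t" (3): a world point X has camera coordinates R X + t; the wrist camera has in their place "hand_eye" (4x4, takes a point from camera to tool coordinates, whose origin is the TCP and whose axes are the flange's). Camera axes: x right, y down, z forward; pixel columns grow to the right and rows downward; lengths in mm; the calibration is good to about 2 mm. A picture is of the moment at which its call begins: read the wrist's pose just before it. camera_params takes no time and is no camera call.
- ctrl.close_job(): hands the job in, once; it reports no verdict.
Trained networks look in the newest picture that a camera, given by its name, has taken for a name from the list of things; names that differ only in an ending like _2 or _b are one class to them, and where a whole thing is asked for, a point or a joint stands for the part that bears it (a point fixed in the world has none). Each returns a list of dicts, best first, with "score" (0 to 1); they miss things now and then, are a little off and sometimes report something else, mostly with a low value. They report only what shows in the picture. A call takes as long as a camera call. They do not tell look-alikes from the thing itself.
- ctrl.silhouettes(camera, label): "pixels" (384x512 bool, what is visible of it) and "centre" ([row, column] in pixels, amid what is visible of it).
The state is a dict: "time_s": time; "joint_positions": joint angles; "qd": joint speeds; "effort": joint torques, N m; "ee_pos": TCP position; "orientation": TCP orientation; "wrist_force": force on the tool from outside, world axes, zero at the start; "moment": the same for the moment, N m; "opening": finger opening in mm.
Only numpy, scipy, OpenCV 4.12 (cv2) and the standard library are available. Lean on these libraries where they do the work, as an engineer would, in place of code of your own. Each camera call takes 0.05 s, during which the arm holds its last target.

## Working session

There is one attempt and no reset: what is moved stays moved. The work goes in short steps, Python scripts to look and compute and a tool call to move; the robot and the scene stay as the last step left them, time stands still between calls to the robot, and variables do not carry over. Pictures are saved under pics/ and viewed, and the job is handed in when it is done.

Besides the shell and the picture viewer there is one more tool, called after ">>>" by a JSON object that holds its "fn" and its "kwargs", one argument or row to a line. arm_command: Moves the arm, as the interface text tells. Its arguments: {"type":"object","properties":{"grip":{"type":"array","items":{"type":"number"}},"dp":{"type":"array","items":{"type":"array","items":{"type":"number"}}},"delta_rot":{"type":"array","items":{"type":"array","items":{"type":"number"}}},"force":{"type":"number"}},"required":["grip","dp","delta_rot"]}

```bash
mkdir -p pics; python3 - <<'E'
from station import ctrl
import cv2
for n in ("side","top","wrist"):
    f=ctrl.grab_frame(n); cv2.imwrite(f"pics/{n}0.png",f[:,:,::-1])
    p=ctrl.camera_params(n); print(n,p)
print(ctrl.get_obs())
E
```

```text
side {'vertical_fov': 43.52693493621355, 'cx': 252.1830099765898, 'cy': 198.01836853896566, 'R': array([[ 0.97696672, -0.21335775,  0.00380802],
       [-0.12062294, -0.56687809, -0.81492291],
       [ 0.1760288 ,  0.79569322, -0.57955686]]), 't': array([-512.71644257,   80.96921451, 1595.18223952])}
top {'vertical_fov': 55.543896440065545, 'cx': 250.1792321104658, 'cy': 191.6824774550737, 'R': array([[-0.00173468, -0.9999297 , -0.0117298 ],
       [-0.99834874,  0.0024052 , -0.05739339],
       [ 0.05741757,  0.01161087, -0.99828273]]), 't': array([ -95.57441083,  519.76458326, 1345.14362845])}
wrist {'vertical_fov': 67.48078110388005, 'cx': 256.0885435189062, 'cy': 190.7058099774424, 'hand_eye': array([[-7.04093929e-04, -9.67471585e-01, -2.52978727e-01,
         7.22244932e+01],
       [ 9.99999751e-01, -6.93065780e-04, -1.32708016e-04,
        -8.93603705e-03],
       [-4.69396646e-05, -2.52978758e-01,  9.67471832e-01,
        -1.70943739e+02],
       [ 0.00000000e+00,  0.00000000e+00,  0.00000000e+00,
         1.00000000e+00]])}
{'time_s': 0.15, 'joint_positions': array([-1.27649391e+00,  4.94075265e-01,  1.34597906e+00,  2.53309447e-05,
        1.30250123e+00, -9.54873627e-02]), 'qd': array([ 0.00075709, -0.00284308, -0.00064688, -0.00084487, -0.00127889,
        0.00145876]), 'effort': array([ 2.42288254e-03, -8.79196787e+01, -3.82053387e+01,  7.05568003e-02,
        5.02057280e-02, -5.93722166e-05]), 'ee_pos': array([ 237.43003274, -577.83190232,  213.45689101]), 'orientation': array([-4.80287550e-04,  9.81068568e-01,  1.93660096e-01, -3.56307706e-05]), 'wrist_force': array([-0.05503453, -0.07976963, -0.19244155]), 'moment': array([-0.01887288, -0.01822717, -0.03566295]), 'opening': 91.269440384602}
```

View pics/side0.png

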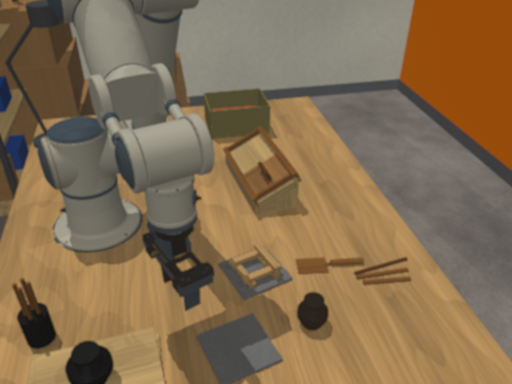

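View pics/top0.png

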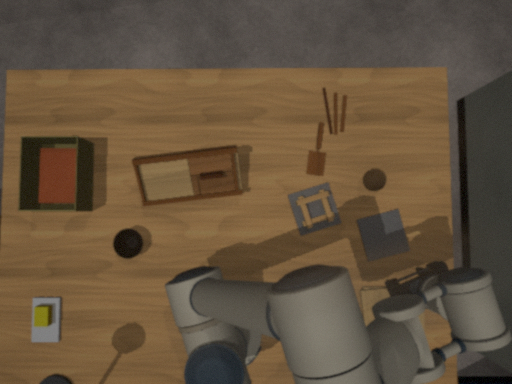

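View pics/wrist0.png

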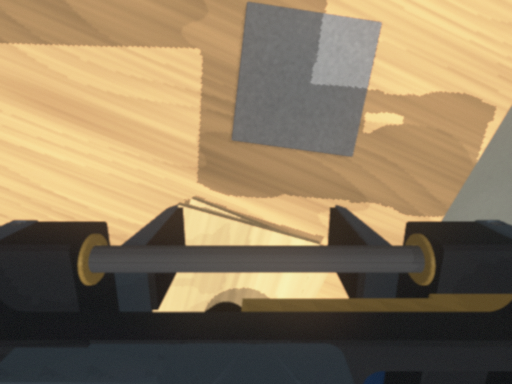

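```bash
cat > h.py <<'E'
import numpy as np, cv2
from scipy.spatial.transform import Rotation as Ro
from station import ctrl
def q2R(q): return Ro.from_quat([q[1],q[2],q[3],q[0]]).as_matrix()
def cam(n,obs=None):
    p=ctrl.camera_params(n); f=192/np.tan(np.radians(p['vertical_fov'])/2)
    K=np.array([[f,0,p['cx']],[0,f,p['cy']],[0,0,1]])
    if n=='wrist':
        obs=obs or ctrl.get_obs()
        T=np.eye(4);T[:3,:3]=q2R(obs['orientation']);T[:3,3]=obs['ee_pos']
        C=np.linalg.inv(T@np.array(p['hand_eye'])); return K,C[:3,:3],C[:3,3]
    return K,np.array(p['R']),np.array(p['t'])
def proj(c,X):
    K,R,t=c; Y=np.atleast_2d(X)@R.T+t; Y=Y@K.T; return Y[:,:2]/Y[:,2:]
def back(c,uv,z):
    K,R,t=c; o=-R.T@t; d=R.T@np.linalg.inv(K)@np.array([uv[0],uv[1],1.0]); return o+d*(z-o[2])/d[2]
def mask(n,l,k=0):
    r=ctrl.silhouettes(n,l); return r
E
python3 - <<'E'
from h import *
c=cam('top')
ctrl.grab_frame('top')
for l in ('box','hatch','rack','mate_mid','jar','bowl','paddle_grip'):
    for r in ctrl.silhouettes('top',l)[:3]:
        m=r['pixels']; rc=r['centre']
        q=cv2.minAreaRect(np.argwhere(m)[:,::-1].astype(np.float32))
        print(l,round(r['score'],2),np.round(rc,1),m.sum(),np.round(back(c,(rc[1],rc[0]),{'box':85,'hatch':85}.get(l,30))),np.round(q[0]),np.round(q[1]),round(q[2],1))
E
```

```text
box 0.69 [173.2 171.8] 3829 [582. 181.  85.] [188. 176.] [ 52. 107.] 82.6
hatch 0.74 [159.4 317.4] 534 [ 630. -336.   85.] [318. 149.] [18. 54.] 9.5
hatch 0.66 [172.3 212.7] 1523 [585.  35.  85.] [211. 174.] [37. 43.] 83.4
rack 0.78 [231.3 382.5] 1924 [ 373. -579.   30.] [383. 235.] [44. 44.] 74.6
rack 0.72 [211.4 316.7] 1245 [ 446. -341.   30.] [315. 208.] [43. 43.] 71.6
mate_mid 0.76 [196.1 313. ] 174 [ 502. -328.   30.] [313. 198.] [ 5. 32.] 71.6
jar 0.62 [179.9 373.7] 388 [ 561. -551.   30.] [374. 180.] [21. 22.] 90.0
jar 0.18 [210.9 315.8] 1173 [ 447. -337.   30.] [314. 208.] [43. 43.] 71.6
bowl 0.74 [244.2 126.3] 675 [327. 358.  30.] [128. 243.] [28. 28.] 90.0
paddle_grip 0.74 [158.9 315.5] 553 [ 639. -339.   30.] [317. 148.] [17. 53.] 4.8
```

```bash
cat >> h.py <<'E'
def Rtool(xdir,zdir):
    z=np.array(zdir,float);z/=np.linalg.norm(z);x=np.array(xdir,float);x-=z*(x@z);x/=np.linalg.norm(x)
    return np.column_stack([x,np.cross(z,x),z])
def plan(p,R,n):
    "total split in n equal rows; straight line in world with constant screw-ish: rotation const per row"
    o=ctrl.get_obs(); R0=q2R(o['orientation']); p0=o['ee_pos']
    rv=Ro.from_matrix(R0.T@R).as_rotvec(); r=rv/n
    D=np.array(p)-p0
    rows=[]; pc=p0.copy(); Rc=R0.copy()
    for i in range(n):
        t=p0+D*(i+1)/n; d=np.round(Rc.T@(t-pc)/1000,4); w=np.round(np.degrees(r),2)
        pc=pc+Rc@d*1000; Rc=Rc@Ro.from_rotvec(np.radians(w)).as_matrix(); rows.append((d.tolist(),w.tolist()))
    print('from',np.round(p0,1),'total',np.round(R0.T@D,1),np.degrees(rv).round(2))
    print('dp',[a for a,b in rows]);print('rot',[b for a,b in rows]); print('end',pc.round(1))
E
python3 - <<'E'
from h import *
plan([370,-385,240],Rtool([np.cos(.4),np.sin(.4),0],[0,0,-1]),8)
E
```

```text
from [ 237.5 -578.1  213.9] total [ 195.9 -128.3  -26.1] [-0.   -0.   -0.58]
dp [[0.0245, -0.016, -0.0033], [0.0245, -0.016, -0.0032], [0.0245, -0.016, -0.0033], [0.0246, -0.016, -0.0032], [0.0246, -0.0159, -0.0033], [0.0245, -0.0159, -0.0033], [0.0247, -0.0158, -0.0032], [0.0246, -0.0158, -0.0033]]
rot [[-0.0, -0.0, -0.07], [-0.0, -0.0, -0.07], [-0.0, -0.0, -0.07], [-0.0, -0.0, -0.07], [-0.0, -0.0, -0.07], [-0.0, -0.0, -0.07], [-0.0, -0.0, -0.07], [-0.0, -0.0, -0.07]]
end [ 370. -385.  240.]
```

>>> {"fn": "arm_command", "kwargs": {
  "grip": [0.6, 0.6, 0.6, 0.6, 0.6, 0.6, 0.6, 0.6, 0.6, 0.6],
  "dp": [
    [0.0245, -0.016, -0.0033],
    [0.0245, -0.016, -0.0033],
    [0.0245, -0.016, -0.0033],
    [0.0245, -0.016, -0.0033],
    [0.0245, -0.016, -0.0033],
    [0.0245, -0.016, -0.0033],
    [0.0245, -0.016, -0.0033],
    [0.0245, -0.016, -0.0033],
    [0, 0, 0],
    [0, 0, 0]
  ],
  "delta_rot": [
    [0, 0, 0],
    [0, 0, 0],
    [0, 0, 0],
    [0, 0, 0],
    [0, 0, 0],
    [0, 0, 0],
    [0, 0, 0],
    [0, 0, 0],
    [0, 0, 0],
    [0, 0, 0]
  ]
}}

```text
time_s: 1.55
ee_pos: [370.4, -385.0, 240.5]
orientation: [0.0, 0.981, 0.194, 0.0]
wrist_force: [-0.2, -0.5, 0.0]
opening: 54.3
```

```bash
python3 - <<'E'
from h import *
o=ctrl.get_obs(); f=ctrl.grab_frame('wrist'); cv2.imwrite('pics/w1.png',f[:,:,::-1])
c=cam('wrist',o); np.savez('w1.npz',f=f,K=c[0],R=c[1],t=c[2])
for l in ('rack','mate_mid','low1_mid','mid1_mid'):
    for r in ctrl.silhouettes('wrist',l)[:4]:
        m=r['pixels']; q=cv2.minAreaRect(np.argwhere(m)[:,::-1].astype(np.float32))
        print(l,round(r['score'],2),np.round(r['centre'],1),m.sum(),q)
E
```

```text
rack 0.6 [ 92.3 244.9] 9260 ((245.87753295898438, 90.03596496582031), (126.14350128173828, 127.044189453125), 5.440331935882568)
rack 0.58 [194.9 382.4] 5822 ((386.10919189453125, 207.0716552734375), (115.7896728515625, 72.7920913696289), 6.709836959838867)
mate_mid 0.83 [ 56.  248.2] 2095 ((248.1644287109375, 54.967529296875), (104.15856170654297, 20.709701538085938), 5.52754020690918)
low1_mid 0.69 [ 68.7 250.8] 146 ((247.93528747558594, 67.34117126464844), (92.41929626464844, 4.064915180206299), 4.398705005645752)
low1_mid 0.28 [ 73.9 450.6] 4915 ((448.5307312011719, 74.00691986083984), (67.41661071777344, 93.35977935791016), 57.7243537902832)
mid1_mid 0.98 [ 97.6 214.5] 1302 ((215.01455688476562, 86.04885864257812), (17.249094009399414, 101.97921752929688), 1.847610354423523)
```

View pics/w1.png

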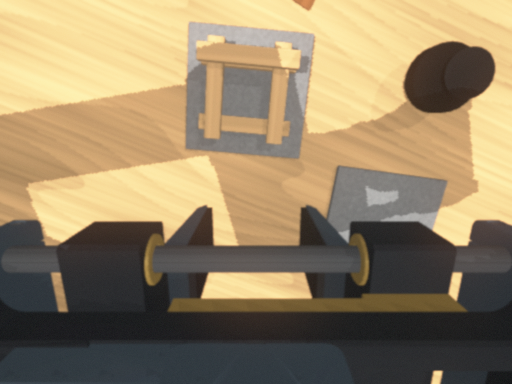

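```bash
cat >> h.py <<'E'
from scipy.optimize import minimize
def cuboid(x,y,yaw,hx,hy,z0,z1):
    c,s=np.cos(yaw),np.sin(yaw)
    return np.array([[x+c*a*hx-s*b*hy,y+s*a*hx+c*b*hy,z] for a in(-1,1) for b in(-1,1) for z in(z0,z1)])
def fillhull(uv,S=4):
    im=np.zeros((384*S,512*S),np.uint8); h=cv2.convexHull(((uv+.5)*S).astype(np.float32)); cv2.fillConvexPoly(im,np.round(h).astype(np.int32),1); return im
def fit(c,m,x0,pts,hull=True,S=4):
    m=m.astype(np.uint8)
    if hull:
        n,lab,st,_=cv2.connectedComponentsWithStats(m); m=(lab==1+np.argmax(st[1:,4])).astype(np.uint8)
        p=np.argwhere(m)[:,::-1].astype(np.float32); p=np.concatenate([p+[a,b] for a in(-.5,.5) for b in(-.5,.5)])
        M=fillhull(p,S)
    else: M=cv2.resize(m,None,fx=S,fy=S,interpolation=0)
    def cost(q): return (fillhull(proj(c,pts(q)),S)!=M).sum()/M.sum()
    sim=np.array([x0]+[np.array(x0)+d for d in ([8,0,0],[0,8,0],[0,0,.08])])
    r=minimize(cost,x0,method='Nelder-Mead',options=dict(initial_simplex=sim,xatol=.01,fatol=1e-5))
    sim=np.array([r.x]+[r.x+d for d in ([-4,0,0],[0,-4,0],[0,0,-.04])])
    return minimize(cost,r.x,method='Nelder-Mead',options=dict(initial_simplex=sim,xatol=.01,fatol=1e-5))
E
python3 - <<'E'
from h import *
c=cam('wrist')
f=ctrl.grab_frame('wrist')
for l,h in (('rack',(80,80,0,10)),('mate_mid',(10,60,38,52))):
    r=ctrl.silhouettes('wrist',l)
    for k in r[:1]:
        x0=[451,-337,.32] if l=='rack' else [490,-325,.32]
        q=fit(c,k['pixels'],x0,lambda q:cuboid(*q,*h)); print(l,q.x,q.fun)
        x,y,a=q.x
        if l=='mate_mid': print('rack from mate',x-40*np.cos(a),y-40*np.sin(a)); 
        for p in proj(c,cuboid(*q.x,*h)): cv2.circle(f,tuple(int(v) for v in np.round(p)),2,(255,0,0) if l=='rack' else (0,255,0),-1)
# from manual corners
C=[back(c,u,10)[:2] for u in ((190,22),(314,34),(299,158),(186,150))]; print(np.mean(C,0),[np.linalg.norm(C[i]-C[i-1]).round(1) for i in range(4)])
cv2.imwrite('pics/w1f.png',cv2.resize(f[:180,150:350,::-1],None,fx=3,fy=3))
# top camera
c=cam('top'); ctrl.grab_frame('top'); r=ctrl.silhouettes('top','rack')
for k in r:
    if abs(k['centre'][1]-316)<12: q=fit(c,k['pixels'],[451,-337,.32],lambda q:cuboid(*q,80,80,0,10)); print('top',q.x,q.fun)
E
```

```text
rack [-301.   -225.      4.64] 1.0
mate_mid [ 4.97102043e+02 -3.23529129e+02  3.05671681e-01] 0.059801283929570334
rack from mate 458.95624117842164 -335.56648029523666
[ 457.27684402 -337.30950056] [np.float64(160.2), np.float64(156.3), np.float64(157.7), np.float64(158.0)]
top [ 4.58741997e+02 -3.36133230e+02  2.98385460e-01] 0.04504561381356735
top [ 4.60833333e+02 -3.41833333e+02  4.05000000e-01] 7.625179649324519
```

View pics/w1f.png

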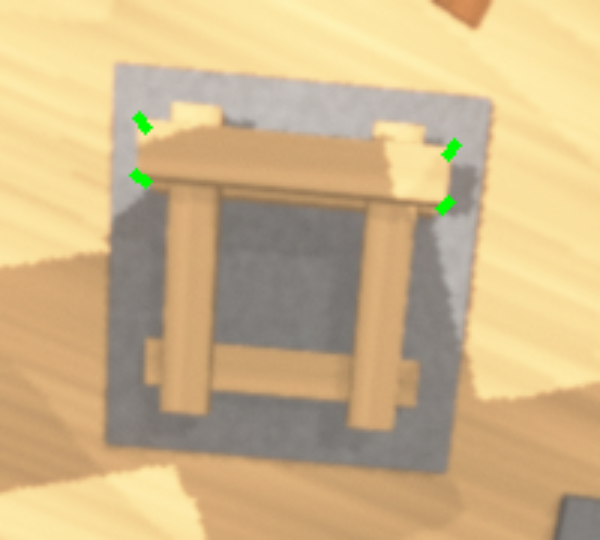

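```bash
python3 - <<'E'
from h import *
a=.13; by=np.array([-np.sin(a),np.cos(a),0]); bx=np.array([np.cos(a),np.sin(a),0]); s=np.radians(26)
n=-np.sin(s)*bx+np.array([0,0,np.cos(s)])
B=np.array([578,120,0])
p=B+by*-185+[0,0,85]+n*165
print(p)
plan(p,Rtool(by,-n),12)
E
```

```text
[530.26141585 -72.81554852 233.30101764]
from [ 370.  -385.4  240.3] total [ 267.  -228.4    7. ] [-22.15  17.03 -73.77]
dp [[0.0222, -0.019, 0.0006], [0.0242, -0.0166, 0.0006], [0.0258, -0.0139, 0.0007], [0.027, -0.0111, 0.0009], [0.0281, -0.0081, 0.0014], [0.0288, -0.0052, 0.0018], [0.0291, -0.0021, 0.0024], [0.0291, 0.001, 0.0031], [0.0287, 0.0039, 0.004], [0.0281, 0.0068, 0.0048], [0.0271, 0.0096, 0.0057], [0.0257, 0.0123, 0.0068]]
rot [[-1.85, 1.42, -6.15], [-1.85, 1.42, -6.15], [-1.85, 1.42, -6.15], [-1.85, 1.42, -6.15], [-1.85, 1.42, -6.15], [-1.85, 1.42, -6.15], [-1.85, 1.42, -6.15], [-1.85, 1.42, -6.15], [-1.85, 1.42, -6.15], [-1.85, 1.42, -6.15], [-1.85, 1.42, -6.15], [-1.85, 1.42, -6.15]]
end [530.3 -72.8 233.3]
```

>>> {"fn": "arm_command", "kwargs": {
  "grip": [0.55, 0.55, 0.55, 0.55, 0.55, 0.55, 0.55, 0.55, 0.55, 0.55, 0.55, 0.55],
  "dp": [
    [0.0222, -0.019, 0.0006],
    [0.0242, -0.0166, 0.0006],
    [0.0258, -0.0139, 0.0007],
    [0.027, -0.0111, 0.0009],
    [0.0281, -0.0081, 0.0014],
    [0.0288, -0.0052, 0.0018],
    [0.0291, -0.0021, 0.0024],
    [0.0291, 0.001, 0.0031],
    [0.0287, 0.0039, 0.004],
    [0.0281, 0.0068, 0.0048],
    [0.0271, 0.0096, 0.0057],
    [0.0257, 0.0123, 0.0068]
  ],
  "delta_rot": [
    [-1.85, 1.42, -6.15],
    [-1.85, 1.42, -6.15],
    [-1.85, 1.42, -6.15],
    [-1.85, 1.42, -6.15],
    [-1.85, 1.42, -6.15],
    [-1.85, 1.42, -6.15],
    [-1.85, 1.42, -6.15],
    [-1.85, 1.42, -6.15],
    [-1.85, 1.42, -6.15],
    [-1.85, 1.42, -6.15],
    [-1.85, 1.42, -6.15],
    [-1.85, 1.42, -6.15]
  ]
}}

```text
time_s: 3.25
ee_pos: [530.7, -71.5, 233.5]
orientation: [0.149, 0.641, 0.734, 0.17]
wrist_force: [0.3, 0.0, 0.2]
opening: 50.3
```

>>> {"fn": "arm_command", "kwargs": {
  "grip": [0.55, 0.55, 0.55],
  "dp": [
    [0, 0, 0],
    [0, 0, 0],
    [0, 0, 0]
  ],
  "delta_rot": [
    [0, 0, 0],
    [0, 0, 0],
    [0, 0, 0]
  ]
}}

```text
time_s: 3.55
ee_pos: [530.3, -73.2, 233.5]
orientation: [0.149, 0.643, 0.732, 0.169]
wrist_force: [0.2, -0.4, -0.2]
opening: 50.0
```

```bash
python3 - <<'E'
from h import *
o=ctrl.get_obs(); print(o['joint_positions'].round(2),o['ee_pos'].round(1));f=ctrl.grab_frame('wrist'); cv2.imwrite('pics/w2.png',f[:,:,::-1])
c=cam('wrist',o); np.savez('w2.npz',f=f,K=c[0],R=c[1],t=c[2])
for l in ('box','hatch','hatch_grip','channel','park','well'):
    for i,r in enumerate(ctrl.silhouettes('wrist',l)[:2]):
        m=r['pixels']; q=cv2.minAreaRect(np.argwhere(m)[:,::-1].astype(np.float32)); np.save(f'w2_{l}{i}.npy',m)
        print(l,round(r['score'],2),np.round(r['centre'],1),m.sum(),q)
E
```

```text
[-0.4   0.18  1.91  0.36  0.68 -0.76] [530.3 -73.2 233.5]
box 0.6 [153.3 249.1] 9704 ((252.5, 88.5), (177.0, 181.0), 90.0)
hatch 0.92 [ 75.5 249.9] 19772 ((252.814208984375, 77.70729064941406), (141.1049041748047, 147.4311065673828), 0.58463054895401)
hatch_grip 0.8 [ 72.  250.3] 19977 ((254.0, 78.0), (148.0, 142.0), 90.0)
hatch_grip 0.6 [151.6 254. ] 9506 ((252.0, 88.5), (177.0, 180.0), 90.0)
channel 0.26 [ 72.5 253.4] 19856 ((252.8094482421875, 77.6766357421875), (141.11509704589844, 147.53314208984375), 0.5846304297447205)
park 0.71 [151.2 253. ] 9824 ((253.0, 88.5), (177.0, 182.0), 90.0)
well 0.71 [152.1 251.7] 10034 ((253.0, 88.5), (177.0, 182.0), 90.0)
```

View pics/w2.png

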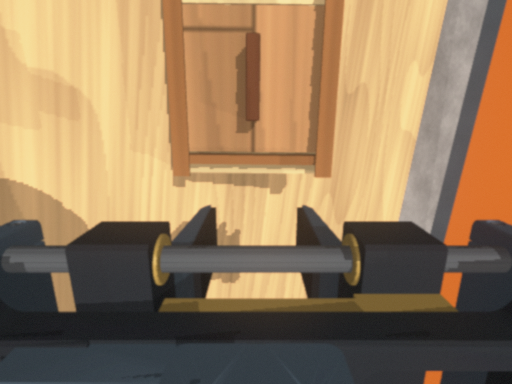

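```bash
python3 - <<'E'
import cv2
f=cv2.imread('pics/w2.png'); cv2.imwrite('pics/w2z.png',cv2.resize(f[0:190,155:350],None,fx=3.1,fy=3.1,interpolation=cv2.INTER_CUBIC))
E
```

```text
(no output)
```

View pics/w2z.png

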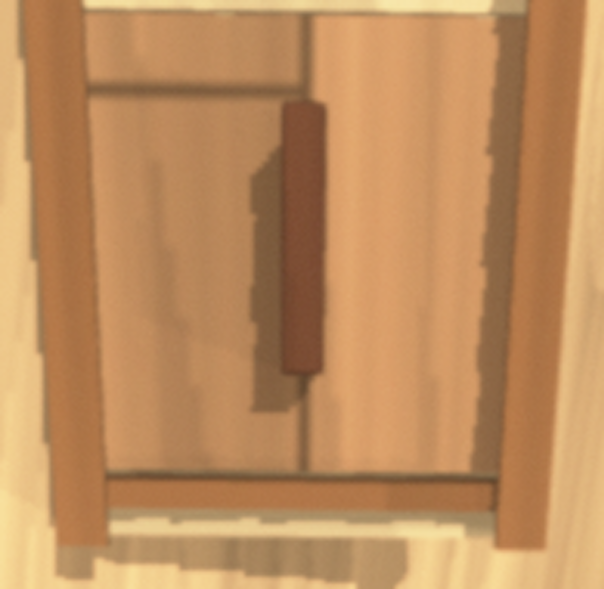

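```bash
cat >> h.py <<'E'
SL=np.radians(26)
def box2w(q,u,y,h):
    "u up-slope from centre, y, h above deck"
    x=u*np.cos(SL)-h*np.sin(SL); z=85+u*np.sin(SL)+h*np.cos(SL); c,s=np.cos(q[2]),np.sin(q[2])
    return np.array([q[0]+c*x-s*y,q[1]+s*x+c*y,z])
def saved(n):
    d=np.load(n); return d['K'],d['R'],d['t']
E
python3 - <<'E'
from h import *
from scipy.optimize import least_squares
c=saved('w2.npz')
Z=lambda a,b:(a/3.1+155-.34,b/3.1-.34)
# (u,y,h),(pix),(use col,use row)
obs=[((-7,-40,40),Z(283,102),1,1),((7,-40,40),Z(326,102),1,1),((-7,-120,40),Z(282,373),1,1),((7,-120,40),Z(323,373),1,1),
((-69,-180,23),Z(108,545),1,0),((69,-180,23),Z(497,547),1,0),((0,-155,4),Z(300,472),0,1),((0,-5,4),Z(300,12),0,1)]
def res(q):
    r=[]
    for P,z,a,b in obs:
        p=proj(c,box2w(q,*P))[0]-z
        if a:r.append(p[0])
        if b:r.append(p[1])
    return np.array(r)
s=least_squares(res,[578,120,.13]); print(s.x,s.fun.round(1))
C=cam('top'); m=[k['pixels'] for k in ctrl.silhouettes('top','box')]
E
```

```text
[5.76562514e+02 1.20397128e+02 1.18295923e-01] [-0.6 -0.8  0.6 -0.7 -0.3  0.7  0.5  0.8  0.2 -0.3 -0.2  0.3]
```

```bash
cat >> h.py <<'E'
Q=np.array([576.6,120.4,.1183])
def boxR():
    o=box2w(Q,0,0,0); return Rtool(box2w(Q,0,1,0)-o,-(box2w(Q,0,0,1)-o))
def inbox(p):
    "u,y,h of world pt"
    o=box2w(Q,0,0,0); R=np.column_stack([box2w(Q,1,0,0)-o,box2w(Q,0,1,0)-o,box2w(Q,0,0,1)-o]); return R.T@(np.array(p)-o)
E
python3 - <<'E'
from h import *
plan(box2w(Q,0,-80,60),boxR(),6)
print(boxR())
E
```

```text
from [530.3 -72.8 233.4] total [105.9  -2.1 104. ] [ 0.05 -0.27  0.64]
dp [[0.0176, -0.0004, 0.0173], [0.0177, -0.0003, 0.0174], [0.0177, -0.0005, 0.0173], [0.0177, -0.0004, 0.0173], [0.0177, -0.0005, 0.0172], [0.0177, -0.0005, 0.0173]]
rot [[0.01, -0.05, 0.11], [0.01, -0.05, 0.11], [0.01, -0.05, 0.11], [0.01, -0.05, 0.11], [0.01, -0.05, 0.11], [0.01, -0.05, 0.11]]
end [559.9  37.9 138.9]
[[-1.18024260e-01  8.92512116e-01  4.35307245e-01]
 [ 9.93010712e-01  1.06079503e-01  5.17384304e-02]
 [-1.19433436e-14  4.38371147e-01 -8.98794046e-01]]
```

>>> {"fn": "arm_command", "kwargs": {
  "grip": [0.55, 0.55, 0.55, 0.55, 0.55, 0.55, 0.55, 0.55],
  "dp": [
    [0.0177, -0.0004, 0.0173],
    [0.0177, -0.0004, 0.0173],
    [0.0177, -0.0004, 0.0173],
    [0.0177, -0.0005, 0.0173],
    [0.0177, -0.0005, 0.0173],
    [0.0177, -0.0005, 0.0173],
    [0, 0, 0],
    [0, 0, 0]
  ],
  "delta_rot": [
    [0, -0.05, 0.11],
    [0, -0.05, 0.11],
    [0, -0.05, 0.11],
    [0, -0.05, 0.11],
    [0, -0.05, 0.11],
    [0, -0.05, 0.11],
    [0, 0, 0],
    [0, 0, 0]
  ]
}}

```text
time_s: 4.75
ee_pos: [559.7, 38.5, 138.6]
orientation: [0.149, 0.647, 0.729, 0.168]
wrist_force: [0.2, -0.6, -0.6]
opening: 50.5
```

```bash
python3 - <<'E'
from h import *
plan(box2w(Q,0,-80,8),boxR(),5)
f=ctrl.grab_frame('wrist'); cv2.imwrite('pics/w3.png',f[:,:,::-1])
E
```

```text
from [559.7  38.5 138.6] total [-0.6  0.2 51.8] [ 0.01 -0.02  0.06]
dp [[-0.0001, 0.0, 0.0104], [-0.0002, 0.0001, 0.0103], [-0.0001, 0.0, 0.0104], [-0.0001, 0.0001, 0.0103], [-0.0001, 0.0, 0.0104]]
rot [[0.0, -0.0, 0.01], [0.0, -0.0, 0.01], [0.0, -0.0, 0.01], [0.0, -0.0, 0.01], [0.0, -0.0, 0.01]]
end [582.5  40.6  92.2]
```

View pics/w3.png

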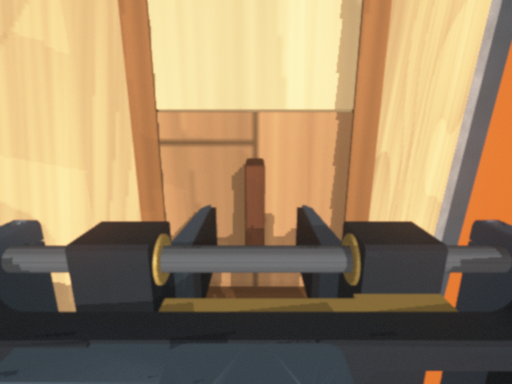

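The rail (cols 246–264, from row 158) lies centred between the fingers (inner edges about 216 and 298). Descend and grip.

>>> {"fn": "arm_command", "kwargs": {
  "grip": [0.55, 0.55, 0.55, 0.55, 0.55, 0.55, 0.55, 0, 0, 0, 0, 0],
  "dp": [
    [0, 0, 0.0104],
    [0, 0, 0.0104],
    [0, 0, 0.0104],
    [0, 0, 0.0104],
    [0, 0, 0.0104],
    [0, 0, 0],
    [0, 0, 0],
    [0, 0, 0],
    [0, 0, 0],
    [0, 0, 0],
    [0, 0, 0],
    [0, 0, 0]
  ],
  "delta_rot": [
    [0, 0, 0],
    [0, 0, 0],
    [0, 0, 0],
    [0, 0, 0],
    [0, 0, 0],
    [0, 0, 0],
    [0, 0, 0],
    [0, 0, 0],
    [0, 0, 0],
    [0, 0, 0],
    [0, 0, 0],
    [0, 0, 0]
  ],
  "force": 30
}}

```text
time_s: 6.0
ee_pos: [582.1, 40.9, 92.1]
orientation: [0.15, 0.647, 0.729, 0.168]
wrist_force: [0.1, -1.0, 4.0]
opening: 13.8
```

```bash
python3 - <<'E'
from h import *
o=ctrl.get_obs(); print(inbox(o['ee_pos']).round(2),o['opening'],o['wrist_force'],o['moment'])
E
```

```text
[ -0.36 -79.6    8.1 ] 13.781889654867117 [ 0.12537909 -0.99671386  3.95282224] [-0.24302833 -0.01811062 -0.20656496]
```

>>> {"fn": "arm_command", "kwargs": {
  "grip": [0, 0, 0, 0, 0, 0],
  "dp": [
    [0, 0, -0.004],
    [0, 0, -0.004],
    [0, 0, -0.004],
    [0, 0, 0],
    [0, 0, 0],
    [0, 0, 0]
  ],
  "delta_rot": [
    [0, 0, 0],
    [0, 0, 0],
    [0, 0, 0],
    [0, 0, 0],
    [0, 0, 0],
    [0, 0, 0]
  ]
}}

```text
time_s: 6.6
ee_pos: [577.3, 40.3, 102.9]
orientation: [0.15, 0.647, 0.728, 0.168]
wrist_force: [-0.6, -0.6, -3.0]
opening: 13.7
```

```bash
python3 - <<'E'
from h import *
o=ctrl.get_obs(); print(inbox(o['ee_pos']).round(2),o['opening'],o['wrist_force'],o['moment'])
f=ctrl.grab_frame('wrist'); cv2.imwrite('pics/w4.png',f[:,:,::-1])
E
```

```text
[-4.000e-02 -7.966e+01  1.991e+01] 13.655328929755107 [-0.64904321 -0.61904506 -3.00480086] [-0.01524975  0.37986352 -0.00374624]
```

View pics/w4.png

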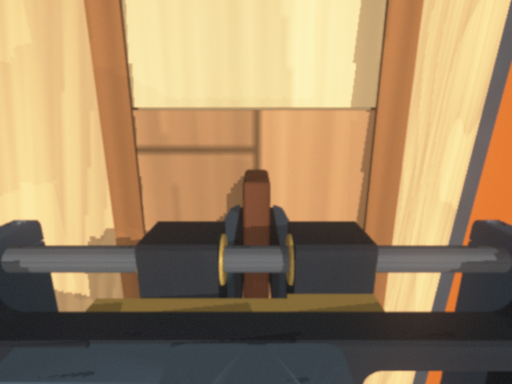

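>>> {"fn": "arm_command", "kwargs": {
  "grip": [0, 0, 0, 0, 0, 0],
  "dp": [
    [0.008, 0, 0],
    [0.012, 0, 0],
    [0.016, 0, 0],
    [0.016, 0, 0],
    [0, 0, 0],
    [0, 0, 0]
  ],
  "delta_rot": [
    [0, 0, 0],
    [0, 0, 0],
    [0, 0, 0],
    [0, 0, 0],
    [0, 0, 0],
    [0, 0, 0]
  ]
}}

```text
time_s: 7.25
ee_pos: [571.1, 92.0, 102.8]
orientation: [0.15, 0.647, 0.729, 0.168]
wrist_force: [-0.3, 0.1, -3.4]
opening: 14.1
```

```bash
python3 - <<'E'
from h import *
o=ctrl.get_obs(); print(inbox(o['ee_pos']).round(2),o['opening'],o['wrist_force'],o['moment'])
E
```

```text
[ -0.07 -27.53  19.85] 14.107873290395846 [-0.29036293  0.12682224 -3.36620919] [-0.0748891   0.43051285 -0.00398274]
```

Free. Slide the remaining 108 mm.

>>> {"fn": "arm_command", "kwargs": {
  "grip": [0, 0, 0, 0, 0, 0, 0, 0, 0, 0],
  "dp": [
    [0.01, 0, 0],
    [0.016, 0, 0],
    [0.018, 0, 0],
    [0.018, 0, 0],
    [0.018, 0, 0],
    [0.016, 0, 0],
    [0.012, 0, 0],
    [0, 0, 0],
    [0, 0, 0],
    [0, 0, 0]
  ],
  "delta_rot": [
    [0, 0, 0],
    [0, 0, 0],
    [0, 0, 0],
    [0, 0, 0],
    [0, 0, 0],
    [0, 0, 0],
    [0, 0, 0],
    [0, 0, 0],
    [0, 0, 0],
    [0, 0, 0]
  ]
}}

```text
time_s: 8.25
ee_pos: [558.5, 198.2, 102.8]
orientation: [0.15, 0.647, 0.728, 0.168]
wrist_force: [0.4, -0.7, -1.7]
opening: 14.0
```

```bash
python3 - <<'E'
from h import *
o=ctrl.get_obs(); print(inbox(o['ee_pos']).round(2),o['opening'],o['wrist_force'],o['moment'])
E
```

```text
[-0.09 79.42 19.82] 14.009750823382479 [ 0.36307563 -0.7022947  -1.7439677 ] [-0.06850314  0.41370853 -0.04888261]
```

>>> {"fn": "arm_command", "kwargs": {
  "grip": [0, 0, 0, 0, 0, 0.1, 0.3, 0.5, 0.5, 0.5],
  "dp": [
    [0, 0, 0.0015],
    [0, 0, 0.0015],
    [0, 0, 0.001],
    [0, 0, 0],
    [0, 0, 0],
    [0, 0, 0],
    [0, 0, 0],
    [0, 0, 0],
    [0, 0, 0],
    [0, 0, 0]
  ],
  "delta_rot": [
    [0, 0, 0],
    [0, 0, 0],
    [0, 0, 0],
    [0, 0, 0],
    [0, 0, 0],
    [0, 0, 0],
    [0, 0, 0],
    [0, 0, 0],
    [0, 0, 0],
    [0, 0, 0]
  ]
}}

```text
time_s: 9.25
ee_pos: [560.3, 199.4, 99.3]
orientation: [0.15, 0.647, 0.728, 0.169]
wrist_force: [-0.4, -0.5, -0.2]
opening: 42.8
```

```bash
python3 - <<'E'
from h import *
o=ctrl.get_obs(); print(inbox(o['ee_pos']).round(2),o['opening'],o['wrist_force'],o['moment'])
plan(box2w(Q,0,80,70),boxR(),3)
E
```

```text
[ 0.1  80.38 15.86] 42.841328636203286 [-0.40746947 -0.54812117 -0.20017938] [-0.0373441   0.16274644  0.00499976]
from [560.3 199.4  99.3] total [ -0.4  -0.  -54.1] [0.06 0.01 0.01]
dp [[-0.0001, -0.0, -0.018], [-0.0002, -0.0, -0.0181], [-0.0001, -0.0001, -0.018]]
rot [[0.02, 0.0, 0.0], [0.02, 0.0, 0.0], [0.02, 0.0, 0.0]]
end [536.7 196.2 147.9]
```

>>> {"fn": "arm_command", "kwargs": {
  "grip": [0.55, 0.55, 0.55, 0.55, 0.55, 0.55, 0.55, 0.55, 0.55, 0.55, 0.55, 0.55],
  "dp": [
    [0, 0, -0.02],
    [0, 0, -0.02],
    [0, 0, -0.02],
    [-0.02, 0, -0.02],
    [-0.035, 0, -0.015],
    [-0.04, 0, -0.015],
    [-0.04, 0, -0.01],
    [-0.04, 0, 0],
    [-0.04, 0, 0],
    [-0.035, 0, 0],
    [-0.01, 0, 0],
    [0, 0, 0]
  ],
  "delta_rot": [
    [0, 0, 0],
    [0, 0, 0],
    [0, 0, 0],
    [0, 0, 0],
    [0, 0, 0],
    [0, 0, 0],
    [0, 0, 0],
    [0, 0, 0],
    [0, 0, 0],
    [0, 0, 0],
    [0, 0, 0],
    [0, 0, 0]
  ]
}}

```text
time_s: 10.45
ee_pos: [538.8, -66.8, 207.2]
orientation: [0.15, 0.648, 0.728, 0.168]
wrist_force: [-0.8, 0.6, -0.3]
opening: 50.4
```

>>> {"fn": "arm_command", "kwargs": {
  "grip": [0.55, 0.55, 0.55],
  "dp": [
    [0, 0, 0],
    [0, 0, 0],
    [0, 0, 0]
  ],
  "delta_rot": [
    [0, 0, 0],
    [0, 0, 0],
    [0, 0, 0]
  ]
}}

```text
time_s: 10.75
ee_pos: [538.4, -64.1, 207.1]
orientation: [0.15, 0.646, 0.729, 0.168]
wrist_force: [0.1, -0.5, -0.0]
opening: 50.3
```

```bash
python3 - <<'E'
from h import *
o=ctrl.get_obs(); print(inbox(o['ee_pos']).round(1))
f=ctrl.grab_frame('wrist'); cv2.imwrite('pics/w5.png',f[:,:,::-1]); cv2.imwrite('pics/w5z.png',cv2.resize(f[0:190,155:350,::-1],None,fx=3.1,fy=3.1,interpolation=cv2.INTER_CUBIC))
c=cam('wrist',o); np.savez('w5.npz',f=f,K=c[0],R=c[1],t=c[2])
for r in ctrl.silhouettes('wrist','batten')[:2]:
    m=r['pixels']; print(r['score'],r['centre'],m.sum(),cv2.boundingRect(m.astype(np.uint8)))
E
```

```text
[  -0.2 -178.7  136. ]
0.59 [91.5, 254.9] 2117 (246, 35, 20, 117)
```

View pics/w5.png

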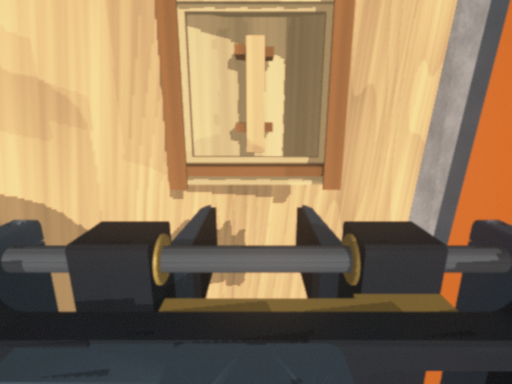

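View pics/w5z.png

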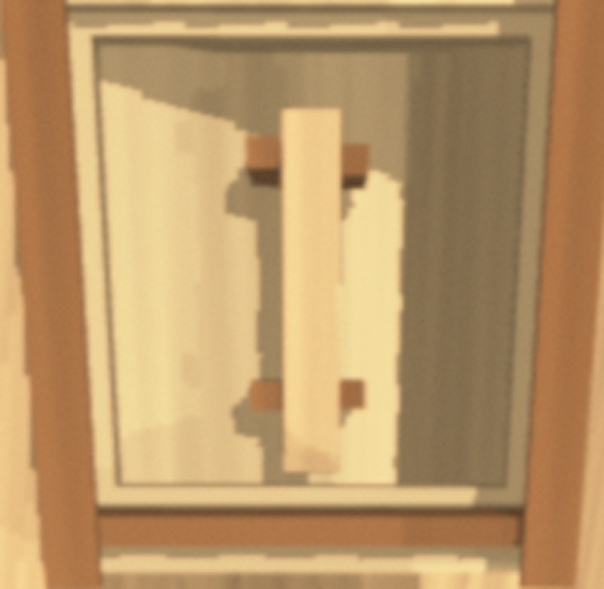

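```bash
python3 - <<'E'
from h import *
c=saved('w5.npz'); K,R,t=c
n=box2w(Q,0,0,1)-box2w(Q,0,0,0)
def bp(uv,h):
    o=-R.T@t; d=R.T@np.linalg.inv(K)@np.array([uv[0],uv[1],1.]); P0=box2w(Q,0,0,h); return inbox(o+d*((P0-o)@n)/(d@n))
P=[bp((a/3.1+155-.34,b/3.1-.34),-18) for a,b in((283,108),(339,108),(284,472),(338,470))]
print(np.round(P,1),np.mean(P,0).round(1))
u,y,_=np.mean(P,0)
plan(box2w(Q,u,y,10),boxR(),6)
E
```

```text
[[  -9.5  -27.2  -18. ]
 [   8.9  -27.2  -18. ]
 [ -10.1 -146.9  -18. ]
 [   9.5 -146.2  -18. ]] [ -0.3 -86.9 -18. ]
from [538.5 -64.3 207.2] total [ 92.   -0.2 126. ] [ 0.05 -0.02  0.07]
dp [[0.0153, -0.0, 0.021], [0.0154, -0.0001, 0.021], [0.0153, -0.0, 0.021], [0.0153, -0.0, 0.021], [0.0153, -0.0001, 0.021], [0.0154, -0.0, 0.021]]
rot [[0.01, -0.0, 0.01], [0.01, -0.0, 0.01], [0.01, -0.0, 0.01], [0.01, -0.0, 0.01], [0.01, -0.0, 0.01], [0.01, -0.0, 0.01]]
end [582.2  33.6  93.9]
```

>>> {"fn": "arm_command", "kwargs": {
  "grip": [0.5, 0.5, 0.5, 0.5, 0.5, 0.5, 0.5, 0.5, 0.5, 0.5, 0.5, 0.5],
  "dp": [
    [0.02, 0, 0.015],
    [0.024, 0, 0.02],
    [0.024, 0, 0.025],
    [0.024, 0, 0.025],
    [0, 0, 0.023],
    [0, 0, 0.018],
    [0, 0, 0.014],
    [0, 0, 0.014],
    [0, 0, 0.01],
    [0, 0, 0.01],
    [0, 0, 0],
    [0, 0, 0]
  ],
  "delta_rot": [
    [0, 0, 0],
    [0, 0, 0],
    [0, 0, 0],
    [0, 0, 0],
    [0, 0, 0],
    [0, 0, 0],
    [0, 0, 0],
    [0, 0, 0],
    [0, 0, 0],
    [0, 0, 0],
    [0, 0, 0],
    [0, 0, 0]
  ]
}}

```text
time_s: 12.05
ee_pos: [603.3, 35.6, 50.8]
orientation: [0.15, 0.647, 0.729, 0.168]
wrist_force: [-0.3, -1.1, 0.6]
opening: 45.9
```

```bash
python3 - <<'E'
from h import *
o=ctrl.get_obs(); print(inbox(o['ee_pos']).round(2),o['opening'],o['wrist_force'],(q2R(o['orientation']).T@boxR()).round(3))
E
```

```text
[ -0.15 -87.33 -37.97] 45.92434538851508 [-0.31844007 -1.14959074  0.5508299 ] [[ 1. -0. -0.]
 [ 0.  1. -0.]
 [ 0.  0.  1.]]
```

>>> {"fn": "arm_command", "kwargs": {
  "grip": [0, 0, 0, 0, 0, 0, 0, 0, 0, 0],
  "dp": [
    [0, 0, 0],
    [0, 0, 0],
    [0, 0, 0],
    [0, 0, 0],
    [0, 0, 0],
    [0, 0, 0],
    [0, 0, -0.005],
    [0, 0, -0.01],
    [0, 0, -0.015],
    [0, 0, 0]
  ],
  "delta_rot": [
    [0, 0, 0],
    [0, 0, 0],
    [0, 0, 0],
    [0, 0, 0],
    [0, 0, 0],
    [0, 0, 0],
    [0, 0, 0],
    [0, 0, 0],
    [0, 0, 0],
    [0, 0, 0]
  ],
  "force": 12
}}

```text
time_s: 13.05
ee_pos: [590.2, 33.6, 79.1]
orientation: [0.15, 0.647, 0.728, 0.169]
wrist_force: [-0.1, -0.5, -0.5]
opening: 19.9
```

>>> {"fn": "arm_command", "kwargs": {
  "grip": [0, 0, 0, 0, 0, 0],
  "dp": [
    [0, 0, -0.02],
    [0, 0, -0.025],
    [0, 0, -0.025],
    [0, 0, -0.025],
    [0, 0, -0.015],
    [0, 0, 0]
  ],
  "delta_rot": [
    [0, 0, 0],
    [0, 0, 0],
    [0, 0, 0],
    [0, 0, 0],
    [0, 0, 0],
    [0, 0, 0]
  ]
}}

```text
time_s: 13.65
ee_pos: [542.7, 28.0, 178.1]
orientation: [0.151, 0.647, 0.728, 0.169]
wrist_force: [-1.2, -0.1, -1.7]
opening: 20.0
```

```bash
python3 - <<'E'
from h import *
a=.302; g=np.array([458.5-40*np.cos(a),-336.3-40*np.sin(a)])
print(g); plan([*g,150],Rtool([-np.sin(a),np.cos(a),0],[0,0,-1]),12)
E
```

```text
[ 420.31025846 -348.19721149]
from [542.7  28.  178.1] total [-359.1 -161.5  -47.8] [ 26.12   2.45 -10.33]
dp [[-0.0299, -0.0135, -0.004], [-0.0297, -0.014, -0.0035], [-0.0295, -0.0146, -0.0032], [-0.0293, -0.0152, -0.0026], [-0.029, -0.0157, -0.0022], [-0.0287, -0.0162, -0.0017], [-0.0285, -0.0167, -0.0011], [-0.0283, -0.0171, -0.0006], [-0.028, -0.0176, -0.0], [-0.0277, -0.018, 0.0005], [-0.0274, -0.0184, 0.0012], [-0.0272, -0.0187, 0.0017]]
rot [[2.18, 0.2, -0.86], [2.18, 0.2, -0.86], [2.18, 0.2, -0.86], [2.18, 0.2, -0.86], [2.18, 0.2, -0.86], [2.18, 0.2, -0.86], [2.18, 0.2, -0.86], [2.18, 0.2, -0.86], [2.18, 0.2, -0.86], [2.18, 0.2, -0.86], [2.18, 0.2, -0.86], [2.18, 0.2, -0.86]]
end [ 420.3 -348.2  150. ]
```

>>> {"fn": "arm_command", "kwargs": {
  "grip": [0, 0, 0, 0, 0, 0, 0, 0, 0, 0, 0, 0],
  "dp": [
    [-0.0299, -0.0135, -0.004],
    [-0.0297, -0.014, -0.0035],
    [-0.0295, -0.0146, -0.0032],
    [-0.0293, -0.0152, -0.0026],
    [-0.029, -0.0157, -0.0022],
    [-0.0287, -0.0162, -0.0017],
    [-0.0285, -0.0167, -0.0011],
    [-0.0283, -0.0171, -0.0006],
    [-0.028, -0.0176, 0],
    [-0.0277, -0.018, 0.0005],
    [-0.0274, -0.0184, 0.0012],
    [-0.0272, -0.0187, 0.0017]
  ],
  "delta_rot": [
    [2.18, 0.2, -0.86],
    [2.18, 0.2, -0.86],
    [2.18, 0.2, -0.86],
    [2.18, 0.2, -0.86],
    [2.18, 0.2, -0.86],
    [2.18, 0.2, -0.86],
    [2.18, 0.2, -0.86],
    [2.18, 0.2, -0.86],
    [2.18, 0.2, -0.86],
    [2.18, 0.2, -0.86],
    [2.18, 0.2, -0.86],
    [2.18, 0.2, -0.86]
  ]
}}

```text
time_s: 14.85
ee_pos: [419.8, -349.3, 147.2]
orientation: [-0.002, 0.592, 0.806, -0.001]
wrist_force: [0.3, 0.2, -1.2]
opening: 19.9
```

>>> {"fn": "arm_command", "kwargs": {
  "grip": [0, 0, 0, 0],
  "dp": [
    [0, 0, 0],
    [0, 0, 0],
    [0, 0, 0],
    [0, 0, 0]
  ],
  "delta_rot": [
    [0, 0, 0],
    [0, 0, 0],
    [0, 0, 0],
    [0, 0, 0]
  ]
}}

```text
time_s: 15.25
ee_pos: [420.2, -347.2, 148.5]
orientation: [-0.001, 0.593, 0.806, -0.001]
wrist_force: [-0.4, 0.3, -0.5]
opening: 19.9
```

```bash
python3 - <<'E'
from h import *
o=ctrl.get_obs(); print(o['ee_pos'].round(1),o['opening'])
f=ctrl.grab_frame('wrist'); g=ctrl.grab_frame('side')
cv2.imwrite('pics/w6.png',f[:,:,::-1]); cv2.imwrite('pics/s6.png',cv2.resize(g[100:310,130:350,::-1],None,fx=2.8,fy=2.8,interpolation=cv2.INTER_CUBIC))
a=.302; q=np.array([458.5-40*np.cos(a),-336.3-40*np.sin(a)])
plan([*q,50],Rtool([-np.sin(a),np.cos(a),0],[0,0,-1]),6)
E
```

```text
[ 420.2 -347.2  148.5] 19.873582634916286
from [ 420.1 -347.4  148.7] total [-0.8  0.2 98.7] [-0.17 -0.02  0.02]
dp [[-0.0001, 0.0, 0.0165], [-0.0002, 0.0001, 0.0164], [-0.0001, -0.0, 0.0165], [-0.0001, -0.0, 0.0164], [-0.0002, -0.0, 0.0165], [-0.0001, -0.0, 0.0164]]
rot [[-0.03, -0.0, 0.0], [-0.03, -0.0, 0.0], [-0.03, -0.0, 0.0], [-0.03, -0.0, 0.0], [-0.03, -0.0, 0.0], [-0.03, -0.0, 0.0]]
end [ 420.3 -348.2   50. ]
```

View pics/w6.png

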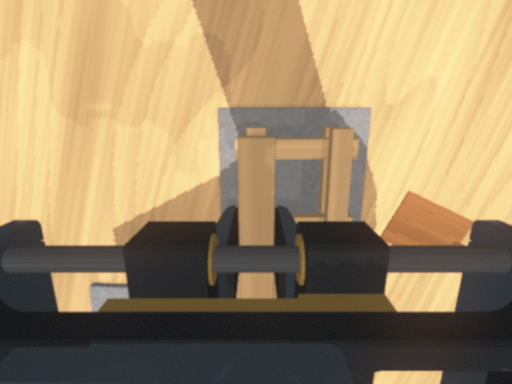

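View pics/s6.png

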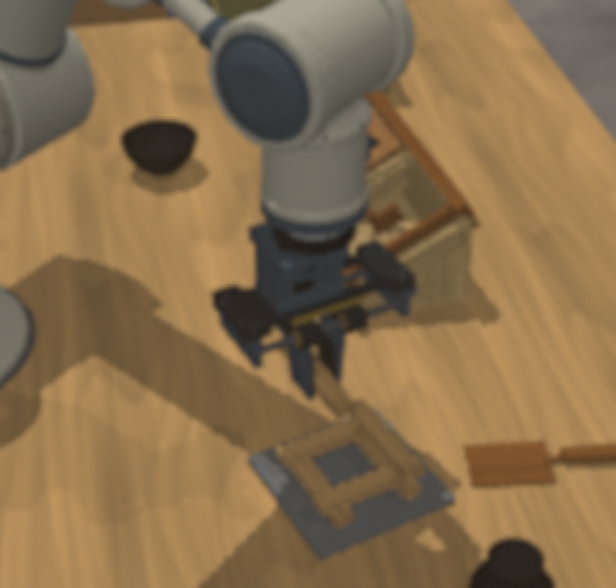

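```bash
python3 - <<'E'
from h import *
f=ctrl.grab_frame('wrist'); o=ctrl.get_obs(); c=cam('wrist',o)
R0=q2R(o['orientation']);p0=o['ee_pos']
pr=lambda P:proj(c,P).round(1).tolist()
print('held end pred',pr([p0+R0@np.array([60,s*10,-20]) for s in(-1,1)]))
def rk(x,y,z,a=.302): return [458.5+np.cos(a)*x-np.sin(a)*y,-336.3+np.sin(a)*x+np.cos(a)*y,z]
print('board corners',pr([rk(-80,80,10),rk(80,80,10)]),'mate end',pr([rk(30,60,52),rk(50,60,52)]),'low end',pr([rk(-50,60,24),rk(-30,60,24)]),'mid',pr([rk(-20,50,38),rk(20,50,38)]))
cv2.imwrite('pics/w6z.png',cv2.resize(f[90:230,200:390,::-1],None,fx=4,fy=4,interpolation=cv2.INTER_CUBIC))
E
```

```text
held end pred [[234.6, 137.9], [273.2, 137.9]]
board corners [[216.8, 107.5], [371.5, 107.4]] mate end [[332.0, 129.0], [354.0, 129.0]] low end [[245.4, 127.8], [265.3, 127.8]] mid [[276.0, 138.9], [317.3, 138.9]]
```

View pics/w6z.png

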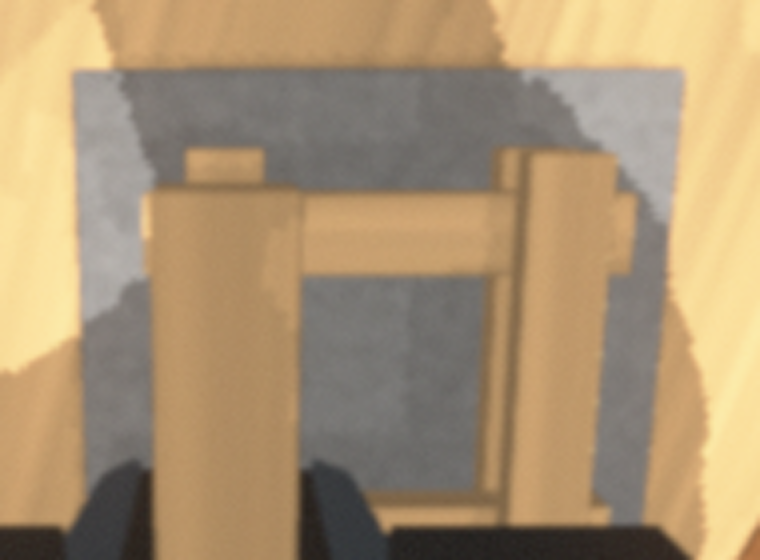

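>>> {"fn": "arm_command", "kwargs": {
  "grip": [0, 0, 0, 0, 0, 0, 0, 0, 0, 0],
  "dp": [
    [-0.001, -0.001, 0.015],
    [0, 0, 0.02],
    [0, 0, 0.02],
    [0, 0, 0.02],
    [0, 0, 0.015],
    [0, 0, 0.01],
    [0, 0, 0.007],
    [0, 0, 0.004],
    [0, 0, 0],
    [0, 0, 0]
  ],
  "delta_rot": [
    [-0.17, 0, 0],
    [0, 0, 0],
    [0, 0, 0],
    [0, 0, 0],
    [0, 0, 0],
    [0, 0, 0],
    [0, 0, 0],
    [0, 0, 0],
    [0, 0, 0],
    [0, 0, 0]
  ]
}}

```text
time_s: 16.4
ee_pos: [419.4, -349.6, 38.2]
orientation: [0.0, 0.593, 0.805, -0.0]
wrist_force: [-0.1, -0.0, 0.5]
opening: 20.1
```

```bash
python3 - <<'E'
from h import *
o=ctrl.get_obs(); print(o['ee_pos'].round(1),o['opening'],o['wrist_force'],q2R(o['orientation'])[:,2])
g=ctrl.grab_frame('side')
cv2.imwrite('pics/s7.png',cv2.resize(g[200:310,190:340,::-1],None,fx=5,fy=5,interpolation=cv2.INTER_CUBIC))
E
```

```text
[ 419.4 -349.6   38.2] 20.073115708483336 [-0.08011797 -0.03651482  0.46101579] [ 1.56181915e-04 -3.25643603e-04 -9.99999935e-01]
```

View pics/s7.png

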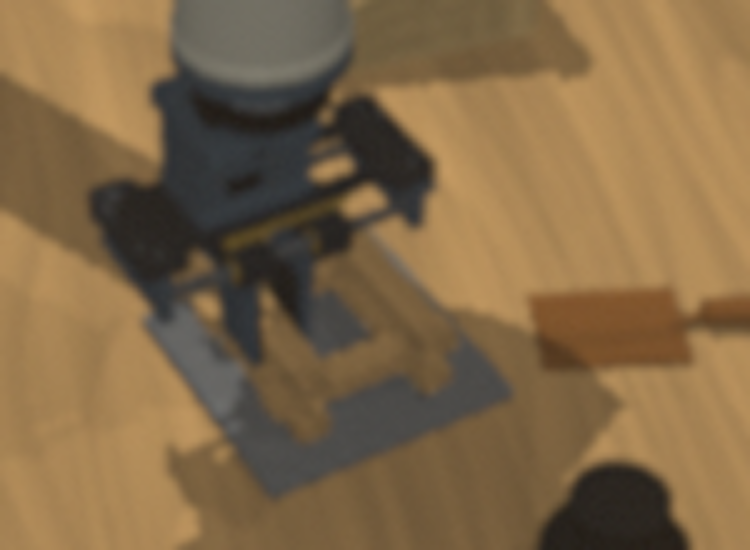

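>>> {"fn": "arm_command", "kwargs": {
  "grip": [0, 0, 0, 0, 0, 0, 0],
  "dp": [
    [0, 0, 0.001],
    [0, 0, 0.001],
    [0, 0, 0.001],
    [0, 0, 0.001],
    [0, 0, 0.001],
    [0, 0, 0.0005],
    [0, 0, 0]
  ],
  "delta_rot": [
    [0, 0, 0],
    [0, 0, 0],
    [0, 0, 0],
    [0, 0, 0],
    [0, 0, 0],
    [0, 0, 0],
    [0, 0, 0]
  ]
}}

```text
time_s: 17.15
ee_pos: [419.2, -349.3, 32.1]
orientation: [-0.0, 0.593, 0.805, -0.0]
wrist_force: [0.1, -0.1, -0.1]
opening: 20.1
```

>>> {"fn": "arm_command", "kwargs": {
  "grip": [0, 0, 0],
  "dp": [
    [0, 0, 0.0005],
    [0, 0, 0.0005],
    [0, 0, 0]
  ],
  "delta_rot": [
    [0, 0, 0],
    [0, 0, 0],
    [0, 0, 0]
  ]
}}

```text
time_s: 17.45
ee_pos: [419.3, -349.4, 31.5]
orientation: [-0.0, 0.593, 0.805, -0.0]
wrist_force: [-1.3, 1.1, 6.8]
opening: 19.8
```

>>> {"fn": "arm_command", "kwargs": {
  "grip": [0.24, 0.28, 0.34, 0.4, 0.4, 0.4, 0.4],
  "dp": [
    [0, 0, -0.0005],
    [0, 0, 0],
    [0, 0, 0],
    [0, 0, 0],
    [0, 0, 0],
    [0, 0, 0],
    [0, 0, 0]
  ],
  "delta_rot": [
    [0, 0, 0],
    [0, 0, 0],
    [0, 0, 0],
    [0, 0, 0],
    [0, 0, 0],
    [0, 0, 0],
    [0, 0, 0]
  ]
}}

```text
time_s: 18.15
ee_pos: [419.2, -349.4, 31.7]
orientation: [-0.0, 0.593, 0.805, -0.0]
wrist_force: [0.0, 0.0, -0.3]
opening: 35.9
```

>>> {"fn": "arm_command", "kwargs": {
  "grip": [0.4, 0.4, 0.4, 0.4, 0.4, 0.4, 0.4, 0.4, 0.4, 0.4, 0.4, 0.4],
  "dp": [
    [0, 0, -0.004],
    [0, 0, -0.008],
    [0, 0, -0.015],
    [0, 0, -0.02],
    [0, 0, -0.03],
    [-0.01, 0, -0.03],
    [-0.02, 0, -0.03],
    [-0.025, 0, -0.03],
    [-0.025, 0, -0.01],
    [-0.025, 0, 0],
    [-0.01, 0, 0],
    [0, 0, 0]
  ],
  "delta_rot": [
    [0, 0, 0],
    [0, 0, 0],
    [0, 0, 0],
    [0, 0, 0],
    [0, 0, 0],
    [0, 0, 0],
    [0, 0, 0],
    [0, 0, 0],
    [0, 0, 0],
    [0, 0, 0],
    [0, 0, 0],
    [0, 0, 0]
  ]
}}

```text
time_s: 19.35
ee_pos: [453.3, -459.7, 208.6]
orientation: [-0.0, 0.593, 0.805, -0.0]
wrist_force: [-0.4, 0.4, 0.1]
opening: 36.5
```

>>> {"fn": "arm_command", "kwargs": {
  "grip": [0.4, 0.4, 0.4],
  "dp": [
    [0, 0, 0],
    [0, 0, 0],
    [0, 0, 0]
  ],
  "delta_rot": [
    [0, 0, 0],
    [0, 0, 0],
    [0, 0, 0]
  ]
}}

```text
time_s: 19.65
ee_pos: [453.3, -458.3, 208.7]
orientation: [-0.0, 0.593, 0.805, 0.0]
wrist_force: [0.1, 0.0, -1.0]
opening: 36.5
```

```bash
python3 - <<'E'
from h import *
o=ctrl.get_obs(); print(o['ee_pos'].round(1),o['opening'],o['wrist_force'])
f=ctrl.grab_frame('wrist'); c=cam('wrist',o); g=f.copy()
def rk(x,y,z,a=.302): return [458.5+np.cos(a)*x-np.sin(a)*y,-336.3+np.sin(a)*x+np.cos(a)*y,z]
for P in [rk(-50,60,52),rk(-30,60,52),rk(-50,-60,52),rk(-30,-60,52)]: 
    cv2.circle(g,tuple(np.round(proj(c,P)[0]).astype(int).tolist()),2,(255,0,0),-1)
for P in [rk(50,60,52),rk(30,60,52),rk(50,-60,52),rk(30,-60,52)]: 
    cv2.circle(g,tuple(np.round(proj(c,P)[0]).astype(int).tolist()),2,(0,255,0),-1)
cv2.imwrite('pics/w8.png',g[:,:,::-1])
t=ctrl.grab_frame('top'); s=ctrl.grab_frame('side')
cv2.imwrite('pics/t8.png',cv2.resize(t[120:260,110:400,::-1],None,fx=2.7,fy=2.7,interpolation=cv2.INTER_CUBIC))
cv2.imwrite('pics/s8.png',cv2.resize(s[110:310,190:400,::-1],None,fx=2.9,fy=2.9,interpolation=cv2.INTER_CUBIC))
E
```

```text
[ 453.3 -458.3  208.7] 36.48978496606013 [ 0.13237951  0.00319355 -1.03028183]
```

View pics/w8.png

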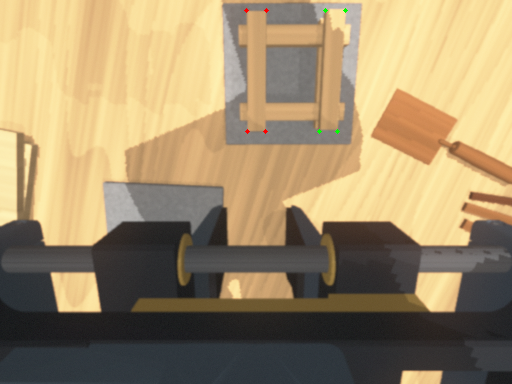

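View pics/t8.png

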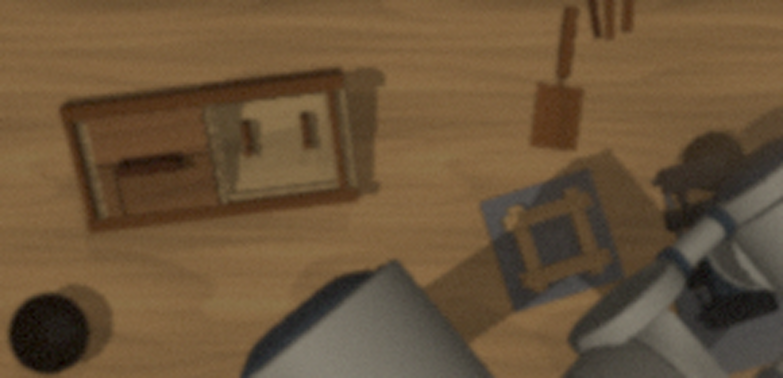

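View pics/s8.png

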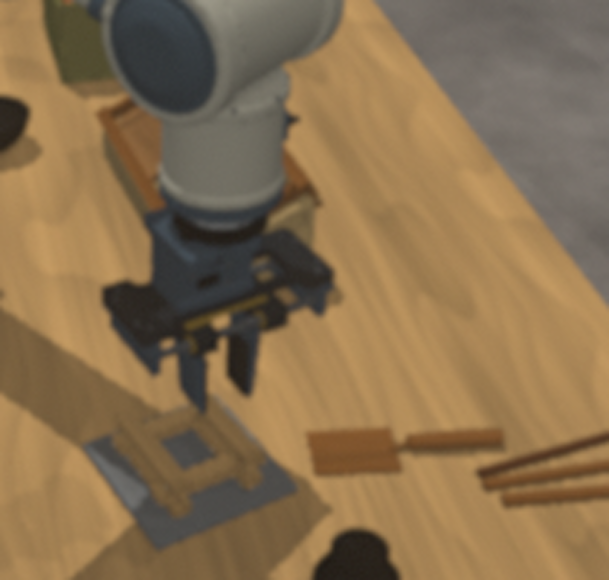

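```bash
python3 - <<'E'
from h import *
c=cam('top')
for y in (60,80,95): print(y,proj(c,[box2w(Q,0,y+d,48) for d in (-40,0,40)]).round(1).tolist(),'panel near edge',proj(c,box2w(Q,0,y-75,12)).round(1))
E
```

```text
60 [[181.4, 180.1], [169.9, 181.5], [158.3, 182.9]] panel near edge [[192.6 175.3]]
80 [[175.7, 180.8], [164.1, 182.2], [152.5, 183.6]] panel near edge [[187. 176.]]
95 [[171.3, 181.3], [159.8, 182.7], [148.2, 184.1]] panel near edge [[182.8 176.5]]
```

```bash
python3 - <<'E'
from h import *
t=ctrl.grab_frame('top'); c=cam('top'); z=8
I=cv2.resize(t[140:215,128:222],None,fx=z,fy=z,interpolation=cv2.INTER_NEAREST); I=np.clip(I*1.6,0,255).astype(np.uint8)
for P in [(-7,40,48),(7,40,48),(-7,120,48),(7,120,48),(-75,5,12),(75,5,12)]:
    p=(proj(c,box2w(Q,*P))[0]+.5-[128,140])*z; cv2.circle(I,tuple(p.astype(int).tolist()),4,(0,255,0),-1)
cv2.imwrite('pics/t9.png',I[:,:,::-1])
for r in ctrl.silhouettes('top','hatch'): print(r['score'],r['centre'],r['pixels'].sum())
E
```

```text
0.7 [176.9, 166.4] 1571
0.47 [218.0, 324.5] 152
```

View pics/t9.png

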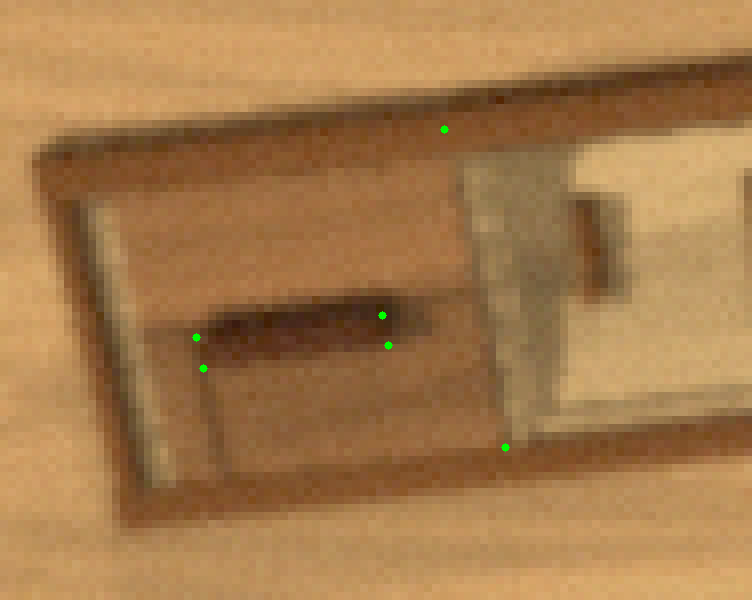

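```bash
python3 -c "
from station import ctrl
print(ctrl.close_job(), ctrl.get_obs()['time_s'])"
```

```text
the job is handed in; nothing more can be done
the job is handed in; nothing more can be done
```

I parked the hatch, moved the batten to the stack, and handed the job in at about 20 s of the 51 s allowed; no verdict was reported.

- **Hatch:** I gripped the rail squarely, lifted the hatch 12 mm off its seat, slid it about 160 mm along the channels, lowered it onto the deck and released it. In the last top picture its rail and edges lie within about 1 to 2 pixels (4 to 7 mm) of the place computed for box y = 80 mm. The well shows fully open.
- **Batten:** I took it from the well and held it level. I lowered it the last 5 to 6 mm in steps of 1 mm or less until it touched at about 7 N, then released it. In the last wrist picture its four top corners fall on the computed target corners, parallel and in line with the top batten already there.
- **Surroundings:** The top batten already on the stack also still matched its computed place. The spatula, bowl and jar showed no visible change. The arm was clear of everything at hand-in.

No check failed. One small disagreement was the held batten appearing about 1.3 mm off across the jaws, which I corrected by 1 mm before placing. The estimates of the rack's position differed from each other by about 1.5 mm.

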